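# Pack the fitting kit: the full screw tin and the scraper

### The job

Pack the wooden kit tray: find by its weight the one of the three look-alike tins that is full of screws and stand it in the tray's green-framed pocket, and slide the red-handled scraper's blade down into the slot of the tray's block until it is fully home. Leave the two empty tins standing on the bench, keep everything upright, set things down gently without dropping them, and leave the other things on the bench alone.

Things in the scene. Friction and masses are not known exactly. Their poses are not given: they have to be found in the camera images.
- kit_tray: Brown wooden kit tray fixed to the bench, 150 (its x) x 260 (its y) mm, floor 8 mm thick, outer rim 20 mm high; origin under its centre, z up. On its -y half stands a pale wooden slot block, 120 (x) x 50 (y) mm, top 60 mm above the bench; on its +y half a green-framed square pocket for a tin.
- slot_mouth (a point): Centre of the slot's mouth, on the block's top face (60 mm above the bench, at y = -62 mm in the tray's frame). The slot is 96 mm long along the tray's x, 6 mm wide along the tray's y, 50 mm deep, with a chamfered mouth. Axes as the tray's. Its place and turn change from start to start with the tray.
- pocket_floor (a point): Centre of the tin pocket's floor, 8 mm above the bench (at y = +62 mm in the tray's frame). The pocket is 68 x 68 mm inside, its frame 6 mm thick and 12 mm above the floor. Axes as the tray's.
- scraper: Bench scraper: red bar handle 110 long (its x) x 22 thick (y) x 40 high (z), under it a steel blade 90 long x 3 thick, reaching 46 mm below the handle. Origin: centre of the handle's underside; z up. 0.16 kg. Starts upright in the rest, blade between its rails, handle on them, x along the rest's x. Either way round fits the slot; fully home, the handle rests on the block.
- rest: Fixed scraper rest: dark base plate 130 x 70 mm and two blue rails along its x, tops 55 mm above the bench, a gap of 10 mm between them, 54 mm over both; origin under its centre, z up.
- tin_a: One of three look-alike closed parts tins: silver, white band, green lid, upright cylinder, diameter 54, 75 mm tall; origin at the centre of its underside, z up. The one full of screws weighs about 0.58 kg, an empty one about 0.13 kg; which is which cannot be seen and changes place from start to start.
- tin_b: One of three look-alike closed parts tins: silver, white band, green lid, upright cylinder, diameter 54, 75 mm tall; origin at the centre of its underside, z up. The one full of screws weighs about 0.58 kg, an empty one about 0.13 kg; which is which cannot be seen and changes place from start to start.
- tin_c: One of three look-alike closed parts tins: silver, white band, green lid, upright cylinder, diameter 54, 75 mm tall; origin at the centre of its underside, z up. The one full of screws weighs about 0.58 kg, an empty one about 0.13 kg; which is which cannot be seen and changes place from start to start.
- plane: Bystander, to be left alone: wooden hand plane, 200 x 62 mm, steel blade up to 95 mm high.
- sanding_block: Bystander, to be left alone: cork sanding block with a red sole, 112 x 64 x 28 mm.
- glue: Bystander, to be left alone: closed pale glue bottle with yellow label and orange cap, diameter 56, 165 mm tall.
- hammer: Bystander, to be left alone: hammer lying flat, origin at its underside.
- offcut: Bystander, to be left alone: pale wood offcut, 130 x 75 x 24 mm, lying flat.
- tape_measure: Bystander, to be left alone: yellow tape measure standing on the bench, 72 x 38 x 66 mm.
- mug: Bystander, to be left alone: blue mug, diameter 80, 90 mm tall.
Not all that is in view belongs to the job. What is shaped like the tin_b but pink or purple is not meant.

How it is judged:
At the end, for the whole second after the job is handed in: Full tin upright (0.1 rad) in the pocket, within 12 mm of centre and 4 mm of the floor; other two tins upright on the bench; scraper handle within 3 mm of the block top, within 8 mm along and 5 mm across the slot, aligned within 0.1 rad, upright within 0.08 rad; tins and scraper at rest (((contact force between tin_a and kit_tray above 3.2 N and x of tin_a in the frame of pocket_floor between -0.012 and 0.012 m and y of tin_a in the frame of pocket_floor between -0.012 and 0.012 m and z of tin_a in the frame of pocket_floor between -0.004 and 0.004 m and height (world z) of tin_b between -0.005 and 0.005 m and height (world z) of tin_c between -0.005 and 0.005 m) or (contact force between tin_b and kit_tray above 3.2 N and x of tin_b in the frame of pocket_floor between -0.012 and 0.012 m and y of tin_b in the frame of pocket_floor between -0.012 and 0.012 m and z of tin_b in the frame of pocket_floor between -0.004 and 0.004 m and height (world z) of tin_a between -0.005 and 0.005 m and height (world z) of tin_c between -0.005 and 0.005 m) or (contact force between tin_c and kit_tray above 3.2 N and x of tin_c in the frame of pocket_floor between -0.012 and 0.012 m and y of tin_c in the frame of pocket_floor between -0.012 and 0.012 m and z of tin_c in the frame of pocket_floor between -0.004 and 0.004 m and height (world z) of tin_a between -0.005 and 0.005 m and height (world z) of tin_b between -0.005 and 0.005 m)) and angle between each of tin_a, tin_b, tin_c's own z axis and vertical below 0.1 rad and linear speed of each of tin_a, tin_b, tin_c, scraper below 0.02 m/s and x of scraper in the frame of slot_mouth between -0.008 and 0.008 m and y of scraper in the frame of slot_mouth between -0.005 and 0.005 m and z of scraper in the frame of slot_mouth between -0.003 and 0.003 m and angle between the x axis of scraper and the x axis of kit_tray, either way round below 0.1 rad and angle between scraper's own z axis and vertical below 0.08 rad); the robot touches nothing.
It fails at once if a bystander is moved more than 40 mm (distance of any of plane, sanding_block, glue, hammer, offcut, tape_measure, mug from where it was at the start of the episode above 0.04 m).
It fails at once if a tin or the scraper is dropped (faster than 0.7 m/s with no finger on it) ((linear speed of tin_a above 0.7 m/s and contact force between the fingers and tin_a below 0.05 N) or (linear speed of tin_b above 0.7 m/s and contact force between the fingers and tin_b below 0.05 N) or (linear speed of tin_c above 0.7 m/s and contact force between the fingers and tin_c below 0.05 N) or (linear speed of scraper above 0.7 m/s and contact force between the fingers and scraper below 0.05 N)).
It fails at once if a tin or the scraper is tipped over (more than 0.6 rad) (angle between any of tin_a, tin_b, tin_c, scraper's own z axis and vertical above 0.6 rad).
It also fails if it takes over 72 s, if anything falls off the work surface, if the arm or the gripper's body presses on something with over 40 N, if the wrist force passes 120 N, or if a joint passes its speed limit or range.

### The arm

A 6-joint arm with a two-finger parallel gripper is mounted at the origin on the work surface. World frame = base frame: x ahead of the robot, y to its left, z up, the work surface at z = 0. Lengths are in m, angles in rad, forces in N, time in s.
With the tool pointing down it reaches from about 0.225 to 0.875 m from the base axis. Payload 3.4 kg.
Tool frame: the origin (TCP) lies between the finger pads; the fingertips stand 11 mm ahead of it and the grasp point (between the pads) lies 8 mm behind it; z points along the fingers, y is the line along which they close (so a half turn about z gives the same grasp; the last joint's range is limited). The gripper opens to 85 mm and grips with 20 to 120 N. Pads are 22 mm wide; open, the fingers measure 114 mm over their backs; the gripper's body (76 mm by 85 mm) begins 54 mm behind the grasp point. The pads swing forward as they close: fully open they stand 13 mm farther back than shut.
Start: joints at [-1.354, 0.276, 1.505, -0, 1.361, -0.121], TCP at [0.191, -0.543, 0.242] pointing down, gripper open.
Joint ranges: [-2.89, 2.89], [-0.75, 2.08], [0.22, 2.7], [-1.18, 4.32], [0.11, 2.71], [-2.7, 2.7]. Speed limits (rad/s): [2.57, 2.57, 3.14, 3.14, 3.14, 3.14].

### API

Orientations are given as a unit quaternion [w, x, y, z].
In Python, from rig import sensors, eyes, manip gives the robot as it stands.
- The arm moves only by the tool drive_tool, never from a script. Its argument "deltas" is a list of rows, each an object with "linear": the shift along the world's x, y, z in mm, a list of three; "twist": the turn about the world's z in degrees; "claw": the opening, from 0 (shut) to 1 (fully open). In form: [{"linear": [tx, ty, tz], "twist": twist, "claw": claw}, ...]. A call has 1 to 12 rows; each row is the pose to reach, as a shift and turn from the pose commanded when the call began; what a row does not reach only later rows make up. A row lasts 1/12 s, in which the tool goes at most 41.7 mm and 7.16 degrees, less where a joint would pass 70% of its speed; a pose out of reach is approached as far as the arm can. A call with a gripper value outside its range is refused whole. The fingers move at their own pace and stop on an object; "squeeze" is the grip in N (left out, the last holds). Time passes only in rows, so rows that repeat a pose let the fingers close. It gives the time, the measured TCP pose, the force, the opening and the grip force at its end, in the units of the state.
- sensors.get_state(): the state, without advancing time (a new reading comes with each control period).
- eyes.get_image(name): name is "scene" or "top" or "wrist"; returns the picture (384x512x3 uint8, red, green, blue); there is no depth.
- eyes.camera_model(name): a dict with "intrinsics" (3x3 intrinsics, pixels), "R" (3x3) and "t" (3): a world point X has camera coordinates R X + t. Camera axes: x right, y down, z forward; pixel columns grow to the right and rows downward; lengths in m; the calibration is good to about 2 mm. The wrist camera is an equidistant fisheye: a pixel r from the principal point sees the ray r / f radians off the axis. A picture is of the moment at which its call begins: read the wrist's pose just before it. camera_model takes no time and is no camera call; for the wrist camera it gives the pose at the moment of the call.
- manip.sign_off(): hands the job in; it is judged then, once.
The state is a dict: "clock": time; "qpos": joint angles; "qd": joint speeds; "effort": joint torques, N m; "position": TCP position; "ee_rot": TCP orientation; "contact_force": force on the tool from outside, world axes, zero at the start; "moment": the same for the moment, N m; "width": finger opening in m; "gripper_force": force on a finger pad.
Only numpy, scipy, OpenCV 4.12 (cv2) and the standard library are available. Lean on these libraries where they do the work, as an engineer would, in place of code of your own. Each camera call takes 0.05 s, during which the arm holds its last target. There are 200 camera calls.

## Working session

There is one attempt and no reset: what is moved stays moved. The work goes in short steps, Python scripts to look and compute and a tool call to move; the robot and the scene stay as the last step left them, time stands still between calls to the robot, and variables do not carry over. Pictures are saved under pics/ and viewed, at most 10 in all, crops included, and the job is handed in when it is done.

Besides the shell and the picture viewer there is one more tool, called after "Emit:" by a JSON object that holds its "api" and its "payload", one argument or row to a line. drive_tool: Moves the arm, as the interface text tells. Its arguments: {"type":"object","properties":{"deltas":{"type":"array","items":{"type":"object","properties":{"linear":{"type":"array","items":{"type":"number"}},"twist":{"type":"number"},"claw":{"type":"number"}}}},"squeeze":{"type":"number"}},"required":["deltas"]}

```bash
mkdir -p pics; ls
cat > h.py <<'E'
import numpy as np, cv2
from rig import sensors, eyes, manip
def snap(n,f):
    m=eyes.camera_model(n); im=np.array(eyes.get_image(n)); cv2.imwrite('pics/'+f,im[:,:,::-1]); return im,m
def ray(m,u,v,fish=False):
    K=np.array(m['intrinsics']);R=np.array(m['R']);t=np.array(m['t'])
    x=(u-K[0,2])/K[0,0];y=(v-K[1,2])/K[1,1]
    if fish:
        r=np.hypot(x,y); d=np.array([x/r*np.sin(r),y/r*np.sin(r),np.cos(r)]) if r>1e-9 else np.array([0,0,1.])
    else: d=np.array([x,y,1.])
    return -R.T@t, R.T@d
def at_z(m,u,v,z,fish=False):
    c,d=ray(m,u,v,fish); return c+d*(z-c[2])/d[2]
def proj(m,X):
    K=np.array(m['intrinsics']);p=K@(np.array(m['R'])@np.array(X)+np.array(m['t'])); return p[:2]/p[2]
E
python3 - <<'E'
from h import *
import json
for n in('scene','top'):
    im,m=snap(n,n+'0.png'); json.dump({k:np.array(v).tolist() for k,v in m.items() if k in('intrinsics','R','t')},open(n+'.json','w'))
    print(n,m)
b=cv2.imread('pics/top0.png'); cv2.imwrite('pics/top0b.png',cv2.resize(b,(800,600),interpolation=cv2.INTER_CUBIC))
print(sensors.get_state())
E
```

```text
pics
scene {'intrinsics': array([[432.00617783,   0.        , 254.08592902],
       [  0.        , 432.00617783, 190.38841034],
       [  0.        ,   0.        ,   1.        ]]), 'R': array([[ 0.7014726 ,  0.71249144,  0.01709186],
       [ 0.57904135, -0.55577677, -0.59650926],
       [-0.41550849,  0.4283318 , -0.80242418]]), 't': array([-0.40555864, -0.2611781 ,  1.85525735])}
top {'intrinsics': array([[494.84832259,   0.        , 259.12607004],
       [  0.        , 494.84832259, 196.02685497],
       [  0.        ,   0.        ,   1.        ]]), 'R': array([[-0.00729731, -0.99995186,  0.0065602 ],
       [-0.98506328,  0.00605969, -0.17208607],
       [ 0.17203803, -0.00771798, -0.98506007]]), 't': array([0.04489825, 0.54898817, 1.46668006])}
{'clock': 0.1, 'qpos': array([-1.35398847e+00,  2.76531839e-01,  1.50597344e+00,  2.65566938e-05,
        1.36070305e+00, -1.20997723e-01]), 'qd': array([-1.70290861e-03, -2.97364314e-04, -3.94403575e-03,  4.01670909e-05,
        7.83055827e-05,  7.93374964e-04]), 'effort': array([ 1.53405439e-03, -4.17700624e+01, -2.46404868e+01, -8.93569745e-05,
        5.81594548e-03, -9.05151921e-06]), 'position': array([ 0.19047551, -0.54207301,  0.24153934]), 'ee_rot': array([-8.07532235e-04,  9.85769947e-01,  1.68098061e-01, -2.57154602e-05]), 'contact_force': array([0.21232322, 0.28199627, 0.43037204]), 'moment': array([-0.02585665,  0.01844173, -0.02603057]), 'gripper_force': 0.0, 'width': 0.08529220827875977}
```

View pics/top0b.png

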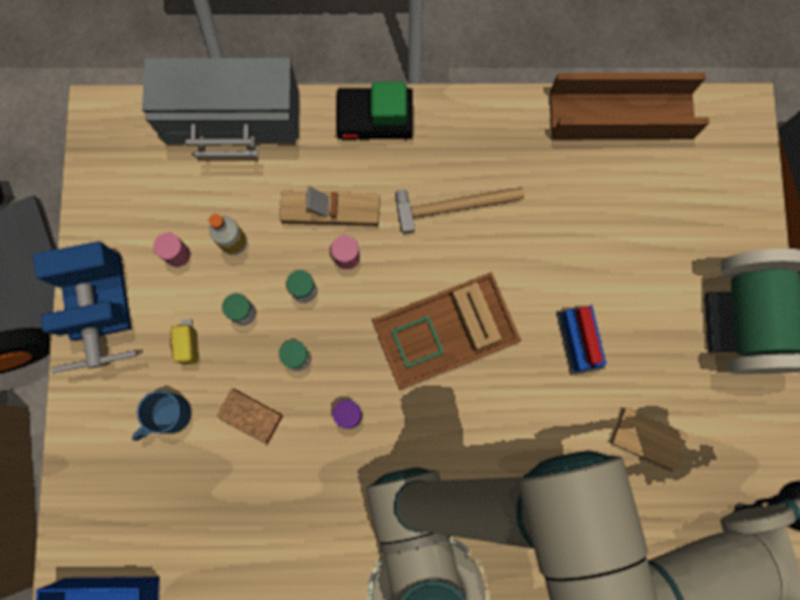

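View pics/scene0.png

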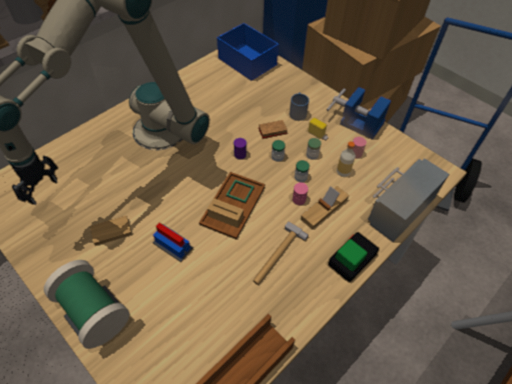

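The top view shows three green-lid tins at (800x600 px) (237,308), (301,286) and (293,353). The look-alikes to avoid are pink at (171,249) and (345,250), and purple at (347,413). The tray is centred near (447,331), with its green pocket at (417,342) and the slot at (478,315). The red handle is at (591,335) on the blue rest. Next I'll measure by colour segmentation and check one close crop.

```bash
cat > m.py <<'E'
from h import *
import json
m={n:{k:np.array(v) for k,v in json.load(open(n+'.json')).items()} for n in('top','scene')}
def lift(n,pts,z): return np.array([at_z(m[n],u,v,z)[:2] for u,v in pts])
for n in('top','scene'):
    im=cv2.imread(f'pics/{n}0.png'); hsv=cv2.cvtColor(im,cv2.COLOR_BGR2HSV)
    print(n,'cam',-m[n]['R'].T@m[n]['t'])
    def blobs(lo,hi,amin,name,z):
        k=cv2.inRange(hsv,lo,hi); nn,l,s,c=cv2.connectedComponentsWithStats(k)
        for i in range(1,nn):
            if s[i,4]>=amin and s[i,4]<12000:
                pts=np.argwhere(l==i)[:,::-1].astype(float)
                w=lift(n,pts,z).astype(np.float32)
                r=cv2.minAreaRect(w*1000)
                print(name,c[i].round(1),s[i,4],'mean',(w.mean(0)*1000).round(1),'rect',np.round(r[0],1),np.round(r[1],1),round(r[2],1))
    blobs((60,90,30),(90,255,255),40,'green z75',.075)
    blobs((60,90,30),(90,255,255),40,'green z20',.020)
    blobs((0,180,90),(5,255,255),60,'red z95',.095)
    blobs((3,110,60),(12,255,175),500,'brown z20',.020)
im=cv2.imread('pics/top0.png')
c=im[165:260,230:400]; cv2.imwrite('pics/crop1.png',cv2.resize(c,None,fx=4.7,fy=4.7,interpolation=cv2.INTER_CUBIC))
E
python3 m.py
```

```text
top cam [0.28879098 0.0528892  1.53894664]
green z75 [248.6  66. ] 627 mean [960.1  71.4] rect [962.   71.8] [72.6 90.5] 89.7
green z75 [490.8 199.2] 2146 mean [ 530.9 -655.6] rect [ 530.3 -656. ] [133.6 161.7] 89.7
green z75 [191.6 181.5] 201 mean [590.4 244.8] rect [590.3 245. ] [45.5 46.2] 89.7
green z75 [150.9 196.3] 205 mean [545.7 366. ] rect [545.9 366.4] [47.8 44.1] 46.1
green z75 [187.3 226.2] 212 mean [454.8 255.4] rect [455.5 254.8] [48.  44.5] 0.9
green z75 [365.4 295.9] 247 mean [ 248.1 -265.1] rect [ 248.8 -263.7] [ 21.3 129.2] 13.2
green z75 [254.4 304.2] 64 mean [226.8  57.5] rect [228.  55.] [ 8.9 74.2] 13.3
green z75 [428.  371.9] 43 mean [  35.6 -433.4] rect [  35.6 -432.6] [70.7  7.7] 34.2
green z75 [276.7 379.2] 267 mean [19.6 -4.3] rect [22.8 -5.2] [101.5  26.9] 89.5
green z20 [248.6  66. ] 627 mean [985.3  72.1] rect [987.3  72.6] [75.3 93.9] 89.7
green z20 [490.8 199.2] 2146 mean [ 540.  -682.2] rect [ 539.4 -682.6] [138.6 167.8] 89.7
green z20 [191.6 181.5] 201 mean [601.7 252. ] rect [601.6 252.3] [47.2 47.9] 89.7
green z20 [150.9 196.3] 205 mean [555.4 377.
[... 1334 characters left out ...]
] [104.6 137.7] 70.4
green z20 [  4.5 109.9] 100 mean [-541.8 -424.5] rect [-535.2 -420.6] [49.3 88.3] 64.6
green z20 [198.7 124.4] 112 mean [107.8 129.7] rect [109.4 123.7] [ 32.9 117.6] 19.2
green z20 [278.1 145.4] 94 mean [426.6 287.8] rect [426.7 287.4] [41.5 51. ] 43.9
green z20 [302.1 166. ] 103 mean [569.4 276.6] rect [570.5 277.9] [43.9 52.6] 42.0
green z20 [239.8 191.2] 85 mean [488.1  12. ] rect [486.6  13.5] [77.3 80.1] 21.1
green z20 [351.1 254.5] 612 mean [950.4 101.9] rect [949.7 102.8] [ 83.5 101.7] 0.4
green z20 [ 81.5 296.9] 1839 mean [ 442.8 -641.4] rect [ 440.  -639.5] [127.  174.3] 89.6
red z95 [168.9 232.6] 151 mean [ 490.2 -314.5] rect [ 489.6 -314.2] [103.8  19.8] 11.0
```

View pics/crop1.png

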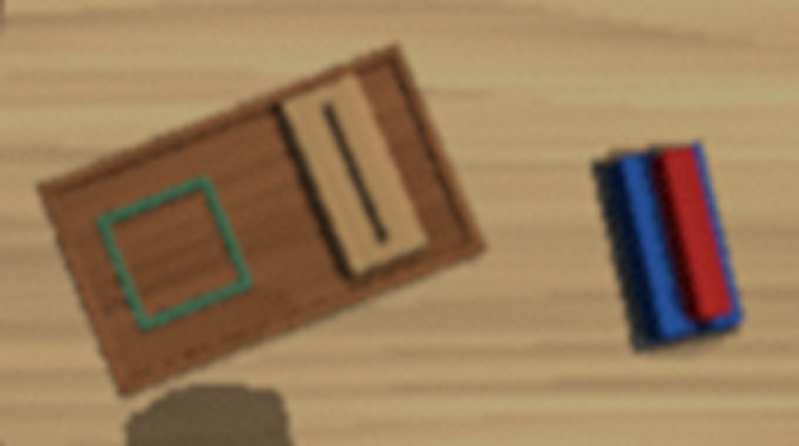

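Crop check: the tray, green pocket, slot (crop (328,105) to (383,240)) and red handle on the blue rest are all clear. Next I'll fit the tray pose and go above the scraper.

```bash
cat > fit.py <<'E'
from h import *
import json
from scipy.optimize import least_squares
m={k:np.array(v) for k,v in json.load(open('top.json')).items()}
M=[(0,-.062,.06,.048)]
obj=[(.048,-.062,.06),(-.048,-.062,.06),(.04,.102,.02),(.04,.022,.02),(-.04,.022,.02),(-.04,.102,.02),
(.075,-.13,.02),(-.075,-.13,.02),(-.075,.13,.02),(.075,.13,.02)]
px=np.array([(328,105),(383,240),(98,217),(207,177),(253,287),(145,330),(398,42),(485,247),(122,396),(38,185)])/4.7+[230-.4,165-.4]
def P(p):
    c,s=np.cos(p[2]),np.sin(p[2]); return np.array([proj(m,(p[0]+c*x-s*y,p[1]+s*x+c*y,z)) for x,y,z in obj])
r=least_squares(lambda p:(P(p)-px).ravel(),[.5,-.04,.38],loss='soft_l1')
x,y,t=r.x; print('tray',x,y,np.degrees(t)); print((P(r.x)-px).round(1).tolist())
w=lambda a,b:(x+np.cos(t)*a-np.sin(t)*b,y+np.sin(t)*a+np.cos(t)*b)
print('slot',w(0,-.062),'pocket',w(0,.062))
E
python3 fit.py
```

```text
tray 0.5073072794623941 -0.04016130325868684 21.612897896482444
[[-0.5, -0.1], [0.2, 0.2], [-0.4, 0.3], [0.3, -0.7], [0.4, -0.4], [-0.7, 0.2], [0.2, -0.0], [0.7, 0.3], [0.0, 0.1], [-0.2, 0.1]]
slot (np.float64(0.5301439779173165), np.float64(-0.09780230605772691)) pocket (np.float64(0.48447058100747165), np.float64(0.01747969954035323))
```

Emit:
{"api": "drive_tool", "payload": {
  "deltas": [
    {"linear": [15,12,5],"twist": -2,"claw": 1},
    {"linear": [45,35,10],"twist": -4,"claw": 1},
    {"linear": [80,63,15],"twist": -6,"claw": 1},
    {"linear": [115,91,20],"twist": -8,"claw": 1},
    {"linear": [150,118,20],"twist": -8.7,"claw": 1},
    {"linear": [185,146,20],"twist": -8.7,"claw": 1},
    {"linear": [220,173,20],"twist": -8.7,"claw": 1},
    {"linear": [252,198,20],"twist": -8.7,"claw": 1},
    {"linear": [280,220,20],"twist": -8.7,"claw": 1},
    {"linear": [297,234,20],"twist": -8.7,"claw": 1},
    {"linear": [297,234,20],"twist": -8.7,"claw": 1},
    {"linear": [297,234,20],"twist": -8.7,"claw": 1}
  ],
  "squeeze": 50
}}

```text
clock: 1.1
position: [0.4883, -0.3072, 0.2617]
ee_rot: [-0.0, 0.996, 0.095, -0.001]
contact_force: [-0.5, 0.0, -0.2]
width: 0.0855
gripper_force: 0.0
```

Run:
```python
from h import *
import pickle
s=sensors.get_state(); im,m=snap('wrist','w1.png'); pickle.dump((im,m,s),open('w1.pkl','wb'))
print(m); print(s['position'],s['ee_rot'],s['contact_force'])
```

```text
{'intrinsics': array([[297.31863964,   0.        , 258.89912543],
       [  0.        , 297.31863964, 191.89850413],
       [  0.        ,   0.        ,   1.        ]]), 'R': array([[ 1.88100155e-01, -9.82149692e-01, -5.60716434e-04],
       [-9.38066526e-01, -1.79826462e-01,  2.96131113e-01],
       [-2.90945913e-01, -5.51763189e-02, -9.55147135e-01]]), 't': array([-0.39388325,  0.35848979,  0.52291488])}
[ 0.48833612 -0.30721357  0.26166152] [-2.42636607e-04  9.95517944e-01  9.45704291e-02 -6.30944763e-04] [-0.48369146  0.03594231 -0.24400838]
```

View pics/w1.png

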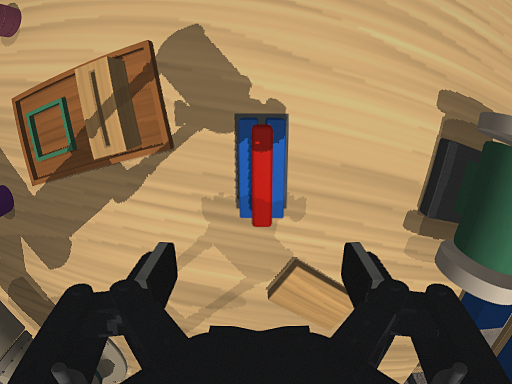

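The wrist view shows the red handle from (262,125) to (262,226), square to the tool. The tray is at left, with its slot near (94,70)-(105,148).

Run:
```python
from h import *
import pickle
im,m,s=pickle.load(open('w1.pkl','rb'))
print('cam',-m['R'].T@m['t'])
hsv=cv2.cvtColor(im,cv2.COLOR_RGB2HSV)
k=(cv2.inRange(hsv,(0,150,60),(5,255,255))|cv2.inRange(hsv,(175,150,60),(180,255,255)))
k[:100]=0;k[240:]=0;k[:,:230]=0;k[:,300:]=0
for v in range(120,232,8):
    u=np.flatnonzero(k[v]); 
    if len(u): print(v,u.min(),u.max()+1,im[v,(u.min()+u.max())//2],[ (at_z(m,x,v,.095,True)[:2]*1000).round(1).tolist() for x in(u.min()-.5,u.max()+.5)])
vs=np.flatnonzero(k[:,262]);print(vs.min(),vs.max(),[im[v,262].tolist() for v in range(vs.max()-8,vs.max()+3)])
for z in(.095,.055):print(z,at_z(m,262,vs.min()-.5,z,True),at_z(m,262,vs.max()+.5,z,True))
for n,p,z in(('slot+',(94,70),.06),('slot-',(105,148),.06),('c',(150,40),.02),('c',(173,147),.02),('c',(34,186),.02),('c',(12,98),.02)):
    print(n,at_z(m,*p,z,True)[:2])
c=cv2.cvtColor(im[30:200,5:185],cv2.COLOR_RGB2BGR);cv2.imwrite('pics/w1c.png',cv2.resize(c,None,fx=3.5,fy=3.5,interpolation=cv2.INTER_CUBIC))
```

```text
cam [ 0.56251671 -0.29353384  0.39307981]
128 253 272 [106  15  11] [[536.1, -291.9], [539.7, -310.5]]
136 252 273 [114  24  18] [[528.0, -292.4], [532.0, -313.1]]
144 252 272 [112  21  16] [[520.0, -293.9], [523.8, -313.7]]
152 252 272 [160  27  20] [[511.9, -295.4], [515.7, -315.3]]
160 252 272 [194  31  25] [[503.8, -296.9], [507.6, -317.0]]
168 252 272 [194  32  22] [[495.5, -298.5], [499.4, -318.6]]
176 252 272 [194  31  25] [[487.2, -300.0], [491.1, -320.3]]
184 252 272 [193  30  20] [[478.7, -301.6], [482.7, -322.0]]
192 252 272 [192  32  22] [[470.1, -303.1], [474.1, -323.8]]
200 252 272 [164  29  21] [[461.4, -304.7], [465.4, -325.6]]
208 252 272 [165  26  20] [[452.5, -306.4], [456.6, -327.4]]
216 253 271 [165  25  20] [[443.7, -309.1], [447.3, -328.2]]
224 253 271 [165  24  20] [[434.4, -310.8], [438.1, -330.1]]
125 226 [[165, 28, 19], [165, 26, 17], [165, 26, 21], [166, 26, 18], [165, 29, 23], [165, 26, 18], [166, 28, 22], [161, 20, 15], [148, 37, 24], [165, 136, 95], [175, 147, 102]]
0.095 [ 0.54137956 -0.3005588   0.095     ] [ 0.43343031 -0.32154045  0.095     ]
0.055 [ 0.53854312 -0.30150149  0.055     ] [ 0.41610792 -0.32529872  0.055     ]
slot+ [ 0.57591476 -0.08627867]
slot- [ 0.48107886 -0.11486298]
c [ 0.62315234 -0.13929717]
c [ 0.48785209 -0.19396732]
c [0.38982793 0.04631427]
c [0.52915493 0.103366  ]
```

Emit:
{"api": "drive_tool", "payload": {
  "deltas": [
    {"linear": [-1,-2,-15],"twist": 0,"claw": 1},
    {"linear": [-1,-3,-45],"twist": 0,"claw": 1},
    {"linear": [-1,-3,-80],"twist": 0,"claw": 1},
    {"linear": [-1,-3,-115],"twist": 0,"claw": 1},
    {"linear": [-1,-3,-145],"twist": 0,"claw": 1},
    {"linear": [-1,-3,-168],"twist": 0,"claw": 1},
    {"linear": [-1,-3,-182],"twist": 0,"claw": 1},
    {"linear": [-1,-3,-188],"twist": 0,"claw": 1},
    {"linear": [-1,-3,-188],"twist": 0,"claw": 1}
  ]
}}

```text
clock: 1.9
position: [0.4846, -0.312, 0.0729]
ee_rot: [-0.001, 0.996, 0.092, -0.001]
contact_force: [0.0, -0.0, 0.1]
width: 0.0854
gripper_force: 0.0
```

Emit:
{"api": "drive_tool", "payload": {
  "deltas": [
    {"linear": [1,1,0],"twist": 0.2,"claw": 0.6},
    {"linear": [2,1,0],"twist": 0.2,"claw": 0.3},
    {"linear": [2,1,0],"twist": 0.2,"claw": 0.15},
    {"linear": [2,1,0],"twist": 0.2,"claw": 0.1},
    {"linear": [2,1,0],"twist": 0.2,"claw": 0.1},
    {"linear": [2,1,0],"twist": 0.2,"claw": 0.1},
    {"linear": [2,1,0],"twist": 0.2,"claw": 0.1},
    {"linear": [2,1,0],"twist": 0.2,"claw": 0.1}
  ],
  "squeeze": 50
}}

```text
clock: 2.57
position: [0.4891, -0.3108, 0.0752]
ee_rot: [0.001, 0.996, 0.095, 0.001]
contact_force: [-0.2, 1.3, 5.5]
width: 0.0212
gripper_force: 50.4
```

Emit:
{"api": "drive_tool", "payload": {
  "deltas": [
    {"linear": [0,0,6],"twist": 0,"claw": 0.1},
    {"linear": [0,0,20],"twist": 0,"claw": 0.1},
    {"linear": [0,0,45],"twist": 0,"claw": 0.1},
    {"linear": [0,0,72],"twist": 0,"claw": 0.1},
    {"linear": [0,10,92],"twist": 1,"claw": 0.1},
    {"linear": [-5,35,100],"twist": 3,"claw": 0.1},
    {"linear": [-12,70,100],"twist": 6,"claw": 0.1},
    {"linear": [-20,108,100],"twist": 8,"claw": 0.1},
    {"linear": [-26,145,100],"twist": 10,"claw": 0.1},
    {"linear": [-31,172,100],"twist": 10.7,"claw": 0.1},
    {"linear": [-33,183,100],"twist": 10.7,"claw": 0.1},
    {"linear": [-33,183,100],"twist": 10.7,"claw": 0.1}
  ]
}}

```text
clock: 3.57
position: [0.4542, -0.125, 0.1742]
ee_rot: [-0.001, 0.982, 0.188, -0.001]
contact_force: [0.6, -0.8, -1.3]
width: 0.0215
gripper_force: 49.5
```

Run:
```python
from h import *
import pickle
s=sensors.get_state(); im,m=snap('wrist','w2.png'); pickle.dump((im,m,s),open('w2.pkl','wb'))
print(s['position'],s['ee_rot'],s['contact_force'],s['width'])
cv2.imwrite('pics/w2b.png',cv2.resize(im[:,:,::-1],(800,600),interpolation=cv2.INTER_CUBIC))
```

```text
[ 0.45422554 -0.12503025  0.17420608] [-6.78893923e-04  9.82099541e-01  1.88360450e-01 -6.09497524e-04] [ 0.62012085 -0.83885828 -1.30774539] 0.02154443708177695
```

View pics/w2b.png

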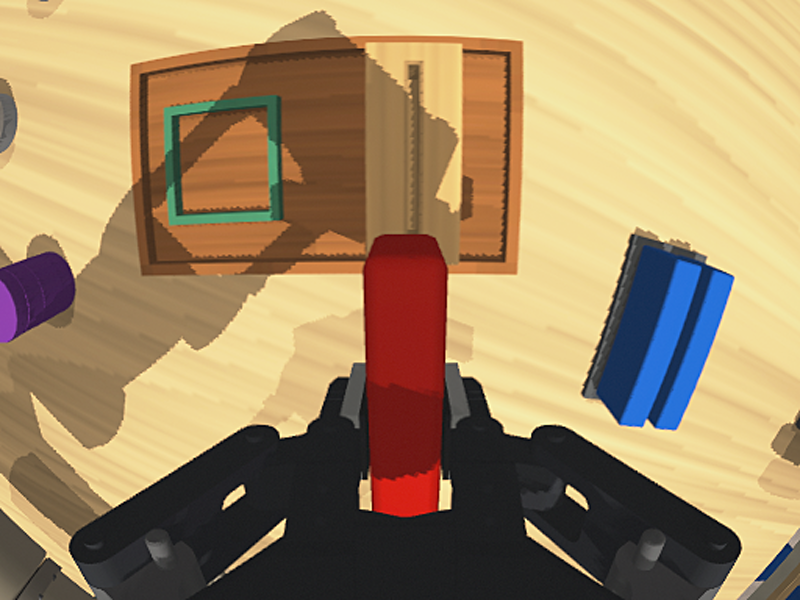

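The wrist view (800x600) shows the slot along u≈413, v 62–232, the tray corners, and the held handle's centreline at u≈406, aligned with the slot. I'll fit the tray from this view.

Run:
```python
from h import *
import pickle
from scipy.optimize import least_squares
im,m,s=pickle.load(open('w2.pkl','rb'))
S=512/800
f=lambda u,v:((u+.5)*S-.5,(v+.5)*S-.5)
pts=[((131,65),(.075,.13,.02)),((523,41),(.075,-.13,.02)),((517,274),(-.075,-.13,.02)),((142,274),(-.075,.13,.02)),
((365,43),(.06,-.037,.06)),((463,44),(.06,-.087,.06)),((163,107),(.04,.102,.02)),((280,96),(.04,.022,.02)),((283,220),(-.04,.022,.02)),((170,226),(-.04,.102,.02))]
W=np.array([at_z(m,*f(*p),o[2],True)[:2] for p,o in pts]); O=np.array([o[:2] for _,o in pts])
def T(p,O): c,q=np.cos(p[2]),np.sin(p[2]); return np.c_[p[0]+c*O[:,0]-q*O[:,1],p[1]+q*O[:,0]+c*O[:,1]]
r=least_squares(lambda p:(T(p,O)-W).ravel(),[.5,-.04,.38],loss='soft_l1',f_scale=.002)
print('tray',r.x[:2],np.degrees(r.x[2])); print(((T(r.x,O)-W)*1000).round(1).tolist())
print('slot',T(r.x,np.array([[0,-.062]])),'pocket',T(r.x,np.array([[0,.062]])))
a=at_z(m,*f(413,75),.06,True);b=at_z(m,*f(412.5,225),.06,True);print('slotline',a,b,np.degrees(np.arctan2(*(a-b)[1::-1])))
c=np.cos(r.x[2]);q=np.sin(r.x[2])
for p in(a,b): d=p[:2]-r.x[:2]; print('in tray',c*d[0]+q*d[1],-q*d[0]+c*d[1])
hsv=cv2.cvtColor(im,cv2.COLOR_RGB2HSV);k=(cv2.inRange(hsv,(0,150,40),(6,255,255))|cv2.inRange(hsv,(174,150,40),(180,255,255)))
P=s['position'];yaw=2*np.arctan2(s['ee_rot'][2],s['ee_rot'][1]);print('yaw',np.degrees(yaw))
for v in(152,156,165,175,185,195,205,215,230):
    u=np.flatnonzero(k[v]);u=u[(u>220)&(u<300)];e=[at_z(m,x,v,P[2]+.0198,True) for x in(u.min()-.5,u.max()+.5)]
    c1=(e[0]+e[1])/2;d=c1-P;print(v,u.min(),u.max(),np.round([1000*np.linalg.norm(e[0]-e[1]),1000*(np.cos(yaw)*d[0]+np.sin(yaw)*d[1]),1000*(-np.sin(yaw)*d[0]+np.cos(yaw)*d[1])],1))
```

```text
tray [ 0.50713972 -0.04319399] 21.592777074741058
[[0.3, 0.4], [0.4, -0.5], [-0.0, -0.8], [-1.4, -0.4], [0.5, -0.9], [0.3, 0.1], [-0.2, -1.1], [0.4, 2.1], [-0.9, 1.7], [0.4, 0.3]]
slot [[ 0.52995617 -0.10084301]] pocket [[0.48432326 0.01445503]]
slotline [ 0.5684079  -0.08443282  0.06      ] [ 0.49396447 -0.11390729  0.06      ] 21.600154298922728
in tray 0.041792361977252404 -0.06089194850485615
in tray -0.03827366667158349 -0.060902257554684286
yaw 21.714243846697155
152 240 278 [14.8 56.6 -0.5]
156 239 279 [15.6 55.1 -0.5]
165 235 283 [18.8 51.6 -0.5]
175 233 285 [20.6 47.6 -0.5]
185 233 285 [20.7 43.6 -0.5]
195 233 285 [21.  39.4 -0.5]
205 234 285 [20.8 35.2 -0.7]
215 234 284 [20.6 30.9 -0.5]
230 234 284 [21.1 24.3 -0.5]
```

Emit:
{"api": "drive_tool", "payload": {
  "deltas": [
    {"linear": [8,3,0],"twist": 0,"claw": 0.1},
    {"linear": [25,8.5,0],"twist": 0,"claw": 0.1},
    {"linear": [46,16,0],"twist": 0,"claw": 0.1},
    {"linear": [64,22,0],"twist": 0,"claw": 0.1},
    {"linear": [74,25,0],"twist": 0,"claw": 0.1},
    {"linear": [74,25,-10],"twist": 0,"claw": 0.1},
    {"linear": [74,25,-22],"twist": 0,"claw": 0.1},
    {"linear": [74,25,-34],"twist": 0,"claw": 0.1},
    {"linear": [74,25,-40],"twist": 0,"claw": 0.1},
    {"linear": [74,25,-40],"twist": 0,"claw": 0.1},
    {"linear": [74,25,-40],"twist": 0,"claw": 0.1}
  ]
}}

```text
clock: 4.53
position: [0.5289, -0.103, 0.1338]
ee_rot: [-0.0, 0.982, 0.187, -0.001]
contact_force: [-0.3, 1.2, -1.4]
width: 0.0212
gripper_force: 49.5
```

Run:
```python
from h import *
for i in range(3):
    s=sensors.get_state(); im,m=snap('wrist',f'w3.png'); print(s['position'],s['contact_force'],2*np.degrees(np.arctan2(s['ee_rot'][2],s['ee_rot'][1])))
cv2.imwrite('pics/w3b.png',cv2.resize(im[60:300,130:390,::-1],(780,720))[:600])
```

```text
[ 0.52891684 -0.10302426  0.13380029] [-0.330226    1.16665931 -1.4454066 ] 21.5127804526044
[ 0.52947286 -0.10306044  0.13443948] [-0.2908704  -1.08430519 -2.20301694] 21.5188390675941
[ 0.52980966 -0.10302926  0.13482884] [-0.07587206  0.61028684 -1.61444335] 21.527401645954043
```

View pics/w3b.png

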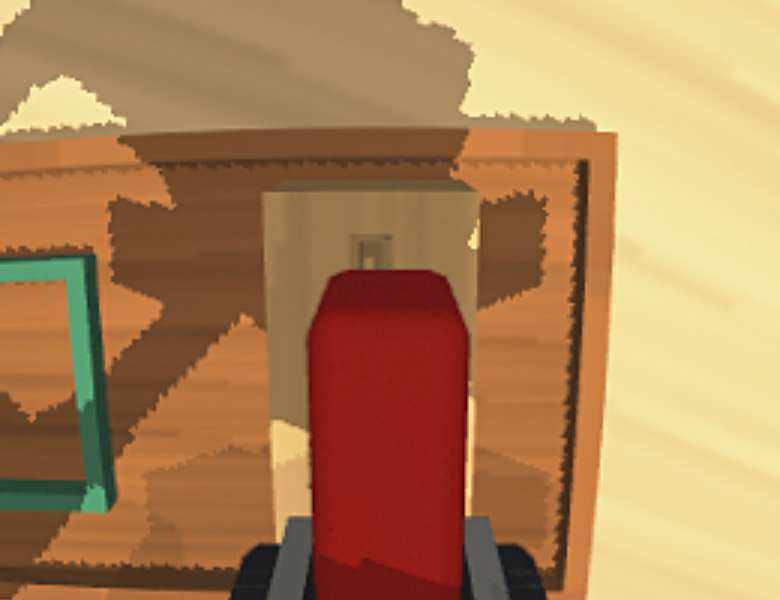

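The slot's far end is at crop (371,255) and the handle's centreline at (389,320), so the scraper sits to the -y side. I'll compute the offset.

Run:
```python
from h import *
s=sensors.get_state(); im,m=snap('wrist','w4.png'); s2=sensors.get_state()
P=s['position'];print(P,s2['position'])
yaw=np.radians(21.6)
loc=lambda X:(1000*(np.cos(yaw)*(X[0]-P[0])+np.sin(yaw)*(X[1]-P[1])),1000*(-np.sin(yaw)*(X[0]-P[0])+np.cos(yaw)*(X[1]-P[1])))
g=lambda u,v:((u+.5)/3-.5+130,(v+.5)/3-.5+60)
for n,p,z in(('chL',(350,236),.06),('chR',(392,236),.06),('blkL',(264,192),.06),('blkR',(480,190),.06),('hL',(309,335),P[2]+.0198),('hR',(468,335),P[2]+.0198),('frontBL',(330,272),P[2]-.0202),('frontBR',(448,272),P[2]-.0202)):
    print(n,np.round(loc(at_z(m,*g(*p),z,True)),1))
```

```text
[ 0.52994817 -0.10294533  0.13502075] [ 0.52995715 -0.10286784  0.13505245]
chL [50.5  8.2]
chR [50.5 -1.6]
blkL [61.1 28. ]
blkR [ 61.4 -21.9]
hL [49.   9.7]
hR [ 49.  -10.8]
frontBL [50.8  9.4]
frontBR [ 50.8 -10.9]
```

Emit:
{"api": "drive_tool", "payload": {
  "deltas": [
    {"linear": [1,2.5,0],"twist": 0,"claw": 0.1},
    {"linear": [2.3,5,0],"twist": 0,"claw": 0.1},
    {"linear": [2.3,5,0],"twist": 0,"claw": 0.1},
    {"linear": [2.3,5,0],"twist": 0,"claw": 0.1},
    {"linear": [2.3,5,-3],"twist": 0,"claw": 0.1},
    {"linear": [2.3,5,-7],"twist": 0,"claw": 0.1},
    {"linear": [2.3,5,-11],"twist": 0,"claw": 0.1},
    {"linear": [2.3,5,-15],"twist": 0,"claw": 0.1},
    {"linear": [2.3,5,-18],"twist": 0,"claw": 0.1},
    {"linear": [2.3,5,-18],"twist": 0,"claw": 0.1}
  ]
}}

```text
clock: 5.57
position: [0.5312, -0.0974, 0.1153]
ee_rot: [-0.0, 0.982, 0.187, -0.001]
contact_force: [0.2, -0.0, -1.5]
width: 0.0214
gripper_force: 49.5
```

The blade is about 10 mm into the slot with no contact force, so I'll continue down.

Emit:
{"api": "drive_tool", "payload": {
  "deltas": [
    {"linear": [0,0,-4],"claw": 0.1,"twist": 0},
    {"linear": [0,0,-10],"claw": 0.1,"twist": 0},
    {"linear": [0,0,-16],"claw": 0.1,"twist": 0},
    {"linear": [0,0,-22],"claw": 0.1,"twist": 0},
    {"linear": [0,0,-27],"claw": 0.1,"twist": 0},
    {"linear": [0,0,-31],"claw": 0.1,"twist": 0},
    {"linear": [0,0,-33],"claw": 0.1,"twist": 0},
    {"linear": [0,0,-33],"claw": 0.1,"twist": 0},
    {"linear": [0,0,-33],"claw": 0.1,"twist": 0}
  ]
}}

```text
clock: 6.32
position: [0.5319, -0.0976, 0.0833]
ee_rot: [0.0, 0.982, 0.187, -0.0]
contact_force: [-0.1, 1.0, -0.6]
width: 0.0214
gripper_force: 49.5
```

Emit:
{"api": "drive_tool", "payload": {
  "deltas": [
    {"linear": [0,0,-1],"claw": 0.1,"twist": 0},
    {"linear": [0,0,-2],"claw": 0.1,"twist": 0},
    {"linear": [0,0,-3],"claw": 0.1,"twist": 0},
    {"linear": [0,0,-4],"claw": 0.1,"twist": 0},
    {"linear": [0,0,-4],"claw": 0.1,"twist": 0},
    {"linear": [0,0,-4],"claw": 0.1,"twist": 0}
  ]
}}

```text
clock: 6.82
position: [0.532, -0.0976, 0.0802]
ee_rot: [0.0, 0.982, 0.187, 0.0]
contact_force: [-1.4, 0.1, 5.9]
width: 0.0213
gripper_force: 50.3
```

Contact is 6–7 N upward at exactly the expected height, so the scraper is home. I'll release, lift, and head for the nearest tin.

Emit:
{"api": "drive_tool", "payload": {
  "deltas": [
    {"linear": [0,0,-3.5],"claw": 0.3,"twist": 0},
    {"linear": [0,0,-3.5],"claw": 0.6,"twist": 0},
    {"linear": [0,0,-3.5],"claw": 0.7,"twist": 0},
    {"linear": [0,0,-3.5],"claw": 0.8,"twist": 0},
    {"linear": [0,0,8],"claw": 1,"twist": 0},
    {"linear": [0,0,30],"claw": 1,"twist": 0},
    {"linear": [0,0,60],"claw": 1,"twist": 0},
    {"linear": [0,5,95],"claw": 1,"twist": 0},
    {"linear": [-3,20,125],"claw": 1,"twist": 0},
    {"linear": [-10,50,140],"claw": 1,"twist": 0},
    {"linear": [-18,85,140],"claw": 1,"twist": 0},
    {"linear": [-25,120,140],"claw": 1,"twist": 0}
  ]
}}

```text
clock: 7.82
position: [0.5073, 0.0232, 0.2209]
ee_rot: [0.0, 0.983, 0.186, 0.002]
contact_force: [1.2, 0.5, 0.1]
width: 0.0854
gripper_force: 0.0
```

Emit:
{"api": "drive_tool", "payload": {
  "deltas": [
    {"linear": [-8,35,0],"claw": 1,"twist": 0},
    {"linear": [-16,70,0],"claw": 1,"twist": 0},
    {"linear": [-24,105,0],"claw": 1,"twist": 0},
    {"linear": [-32,140,0],"claw": 1,"twist": 0},
    {"linear": [-39,173,0],"claw": 1,"twist": 0},
    {"linear": [-45,200,0],"claw": 1,"twist": 0},
    {"linear": [-49,220,0],"claw": 1,"twist": 0},
    {"linear": [-51,230,0],"claw": 1,"twist": 0},
    {"linear": [-51,230,0],"claw": 1,"twist": 0},
    {"linear": [-51,230,0],"claw": 1,"twist": 0}
  ]
}}

```text
clock: 8.65
position: [0.4559, 0.2521, 0.2191]
ee_rot: [0.001, 0.982, 0.188, -0.0]
contact_force: [-0.3, -0.5, -0.5]
width: 0.0855
gripper_force: 0.0
```

Run:
```python
from h import *
for i in range(2): s=sensors.get_state(); im,m=snap('wrist','w5.png')
print(s['position'],s['contact_force'],2*np.degrees(np.arctan2(s['ee_rot'][2],s['ee_rot'][1])))
hsv=cv2.cvtColor(im,cv2.COLOR_RGB2HSV);k=cv2.inRange(hsv,(60,90,30),(90,255,255))
n,l,st,c=cv2.connectedComponentsWithStats(k)
for i in range(1,n):
    if st[i,4]>150:
        w=np.array([at_z(m,u,v,.075,True)[:2]*1000 for v,u in np.argwhere(l==i)],np.float32)
        print(c[i].round(),st[i],'mean',w.mean(0).round(1),'circ',[np.round(x,1) for x in cv2.minEnclosingCircle(w)])
print((-m['R'].T@m['t']).round(3))
# check scraper in top view
t,mt=snap('top','top1.png'); cv2.imwrite('pics/top1b.png',cv2.resize(t[80:320,90:410,::-1],(800,600),interpolation=cv2.INTER_CUBIC))
```

```text
[0.45606456 0.25151673 0.21915683] [0.02691499 0.37810951 0.8073361 ] 21.546942603092255
[181.  52.] [ 154   25   56   55 2353] mean [546.6 364. ] circ [array([546.7, 364.3]), np.float64(27.4)]
[319.  54.] [ 291   27   57   54 2409] mean [591.  244.8] circ [array([591.1, 244.8]), np.float64(27.1)]
[255. 180.] [ 228  153   54   54 2287] mean [456.7 255.6] circ [array([456.6, 255.5]), np.float64(26.8)]
[425. 214.] [ 396  185   60   59 1307] mean [490.9  64.2] circ [array([490.8,  62.9]), np.float64(48.5)]
[0.526 0.279 0.351]
```

View pics/w5.png

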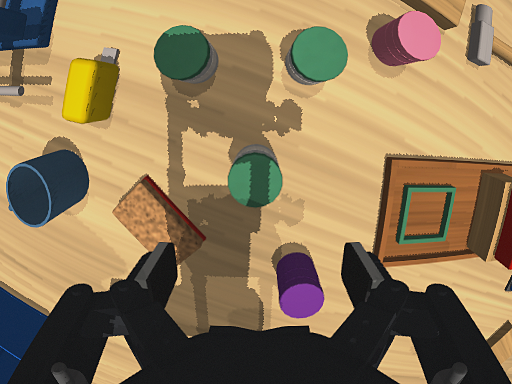

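All three tins are at lid height with the right radius: C (456.6,255.5), A (591,245), B (546.6,364). I'll grasp C and weigh it.

Emit:
{"api": "drive_tool", "payload": {
  "deltas": [
    {"linear": [0.5,4,-15],"claw": 1,"twist": 0},
    {"linear": [0.5,4,-45],"claw": 1,"twist": 0},
    {"linear": [0.5,4,-80],"claw": 1,"twist": 0},
    {"linear": [0.5,4,-115],"claw": 1,"twist": 0},
    {"linear": [0.5,4,-145],"claw": 1,"twist": 0},
    {"linear": [0.5,4,-165],"claw": 1,"twist": 0},
    {"linear": [0.5,4,-174],"claw": 1,"twist": 0},
    {"linear": [0.5,4,-174],"claw": 0.8,"twist": 0},
    {"linear": [0.5,4,-174],"claw": 0.6,"twist": 0},
    {"linear": [0.5,4,-174],"claw": 0.5,"twist": 0},
    {"linear": [0.5,4,-174],"claw": 0.5,"twist": 0},
    {"linear": [0.5,4,-174],"claw": 0.5,"twist": 0}
  ],
  "squeeze": 40
}}

```text
clock: 9.8
position: [0.4577, 0.2568, 0.0469]
ee_rot: [-0.0, 0.982, 0.187, 0.002]
contact_force: [-0.5, -0.6, 3.4]
width: 0.0535
gripper_force: 42.1
```

Emit:
{"api": "drive_tool", "payload": {
  "deltas": [
    {"linear": [0,0,0],"claw": 0.5,"twist": 0},
    {"linear": [0,0,2],"claw": 0.5,"twist": 0},
    {"linear": [0,0,6],"claw": 0.5,"twist": 0},
    {"linear": [0,0,10],"claw": 0.5,"twist": 0},
    {"linear": [0,0,10],"claw": 0.5,"twist": 0},
    {"linear": [0,0,10],"claw": 0.5,"twist": 0},
    {"linear": [0,0,10],"claw": 0.5,"twist": 0}
  ]
}}

```text
clock: 10.38
position: [0.4562, 0.2564, 0.0552]
ee_rot: [0.0, 0.982, 0.187, -0.0]
contact_force: [1.3, -0.9, -1.8]
width: 0.0529
gripper_force: 42.1
```

Run:
```python
from h import *
F=[]
for i in range(4): s=sensors.get_state(); eyes.get_image('wrist'); F.append(s['contact_force'][2])
print(F,s['position'],s['width'])
```

```text
[np.float64(-1.8471167904126033), np.float64(-0.8401025747943212), np.float64(-2.5200391520435756), np.float64(-1.1601167066058569)] [0.45615427 0.25636908 0.05508946] 0.053129257518858504
```

View pics/top1b.png

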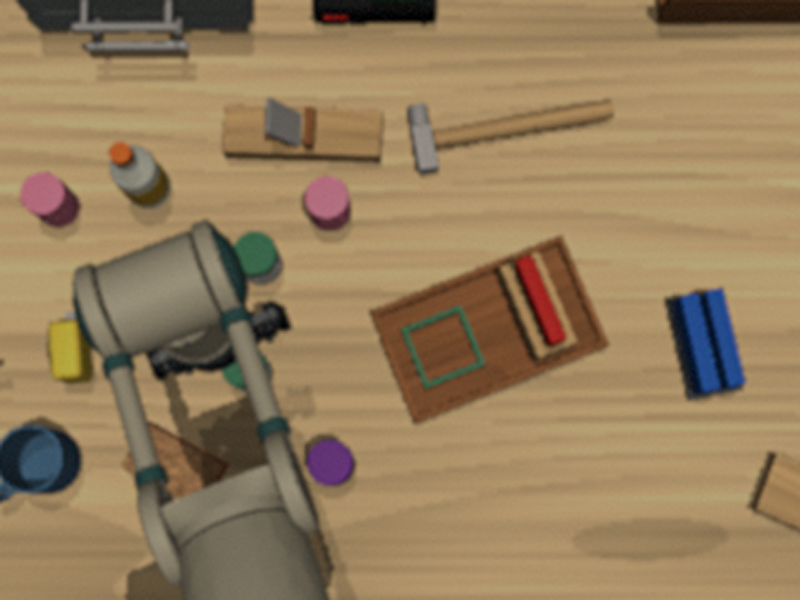

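C reads about -1.6 N, so it is empty. The scraper is seated in the block (top crop (540,300)). I'll set C back and try A.

Emit:
{"api": "drive_tool", "payload": {
  "deltas": [
    {"linear": [0,0,-4],"claw": 0.5,"twist": 0},
    {"linear": [0,0,-8],"claw": 0.5,"twist": 0},
    {"linear": [0,0,-10],"claw": 0.5,"twist": 0},
    {"linear": [0,0,-10],"claw": 0.5,"twist": 0},
    {"linear": [0,0,-10],"claw": 0.75,"twist": 0},
    {"linear": [0,0,-10],"claw": 1,"twist": 0},
    {"linear": [0,0,-10],"claw": 1,"twist": 0},
    {"linear": [0,0,0],"claw": 1,"twist": 0},
    {"linear": [0,0,25],"claw": 1,"twist": 0},
    {"linear": [0,0,55],"claw": 1,"twist": 0},
    {"linear": [0,0,80],"claw": 1,"twist": 0},
    {"linear": [0,0,90],"claw": 1,"twist": 0}
  ]
}}

```text
clock: 11.58
position: [0.4583, 0.2573, 0.1492]
ee_rot: [-0.001, 0.982, 0.187, 0.003]
contact_force: [0.5, 0.4, -0.3]
width: 0.0851
gripper_force: 0.0
```

Emit:
{"api": "drive_tool", "payload": {
  "deltas": [
    {"linear": [15,-2,0],"claw": 1,"twist": 0},
    {"linear": [45,-4,0],"claw": 1,"twist": 0},
    {"linear": [80,-7,0],"claw": 1,"twist": 0},
    {"linear": [110,-10,0],"claw": 1,"twist": 0},
    {"linear": [130,-11,0],"claw": 1,"twist": 0},
    {"linear": [135,-11.5,0],"claw": 1,"twist": 0},
    {"linear": [135,-11.5,0],"claw": 1,"twist": 0},
    {"linear": [135,-11.5,0],"claw": 1,"twist": 0}
  ]
}}

```text
clock: 12.25
position: [0.5899, 0.2448, 0.1445]
ee_rot: [0.0, 0.982, 0.187, -0.002]
contact_force: [0.6, -0.2, -0.1]
width: 0.0855
gripper_force: 0.0
```

```bash
cat > tins.py <<'E'
from h import *
for i in range(2): s=sensors.get_state(); im,m=snap('wrist','w_last.png')
print(s['position'],2*np.degrees(np.arctan2(s['ee_rot'][2],s['ee_rot'][1])))
hsv=cv2.cvtColor(im,cv2.COLOR_RGB2HSV);k=cv2.inRange(hsv,(60,90,30),(90,255,255))
n,l,st,c=cv2.connectedComponentsWithStats(k)
for i in range(1,n):
    if st[i,4]>150:
        w=np.array([at_z(m,u,v,.075,True)[:2]*1000 for v,u in np.argwhere(l==i)],np.float32)
        print(c[i].round(),st[i,4],'mean',w.mean(0).round(1),'circ',[np.round(x,1) for x in cv2.minEnclosingCircle(w)])
E
python3 tins.py
```

```text
[0.58954209 0.2449332  0.14475217] 21.56964487278771
[102. 198.] 3039 mean [551.3 362.8] circ [array([550.2, 363.7]), np.float64(29.8)]
[261. 202.] 4061 mean [594.7 245. ] circ [array([594.1, 244.7]), np.float64(27.4)]
[196. 317.] 1266 mean [471.3 258.4] circ [array([467.8, 256.7]), np.float64(24.9)]
[401. 342.] 169 mean [503.4  50.5] circ [array([501.8,  48.5]), np.float64(14.4)]
```

Emit:
{"api": "drive_tool", "payload": {
  "deltas": [
    {"linear": [2,0,-12],"claw": 1,"twist": 0},
    {"linear": [2,0,-38],"claw": 1,"twist": 0},
    {"linear": [2,0,-66],"claw": 1,"twist": 0},
    {"linear": [2,0,-88],"claw": 1,"twist": 0},
    {"linear": [2,0,-98],"claw": 1,"twist": 0},
    {"linear": [2,0,-98],"claw": 0.8,"twist": 0},
    {"linear": [2,0,-98],"claw": 0.6,"twist": 0},
    {"linear": [2,0,-98],"claw": 0.5,"twist": 0},
    {"linear": [2,0,-98],"claw": 0.5,"twist": 0},
    {"linear": [2,0,-98],"claw": 0.5,"twist": 0},
    {"linear": [2,0,-98],"claw": 0.5,"twist": 0}
  ],
  "squeeze": 40
}}

```text
clock: 13.27
position: [0.5943, 0.2453, 0.0487]
ee_rot: [-0.0, 0.982, 0.187, 0.001]
contact_force: [0.5, -0.2, 2.8]
width: 0.0529
gripper_force: 43.2
```

Emit:
{"api": "drive_tool", "payload": {
  "deltas": [
    {"linear": [0,0,2],"claw": 0.5,"twist": 0},
    {"linear": [0,0,6],"claw": 0.5,"twist": 0},
    {"linear": [0,0,10],"claw": 0.5,"twist": 0},
    {"linear": [0,0,10],"claw": 0.5,"twist": 0},
    {"linear": [0,0,10],"claw": 0.5,"twist": 0},
    {"linear": [0,0,10],"claw": 0.5,"twist": 0},
    {"linear": [0,0,10],"claw": 0.5,"twist": 0}
  ]
}}

```text
clock: 13.85
position: [0.5931, 0.2449, 0.057]
ee_rot: [0.0, 0.982, 0.187, -0.0]
contact_force: [-0.1, 0.8, -5.4]
width: 0.0532
gripper_force: 42.9
```

Run:
```python
from h import *
F=[]
for i in range(4): s=sensors.get_state(); eyes.get_image('wrist'); F.append(s['contact_force'][2])
print(F,s['position'],s['width'])
```

```text
[np.float64(-5.375678588282859), np.float64(-5.450245045457734), np.float64(-5.486967111410371), np.float64(-5.942214579436293)] [0.59319793 0.24491828 0.0570697 ] 0.05323182571987189
```

A reads about -5.5 N, so it is the full tin. I'll carry it to the pocket.

Emit:
{"api": "drive_tool", "payload": {
  "deltas": [
    {"linear": [0,0,8],"claw": 0.5,"twist": 0},
    {"linear": [0,0,26],"claw": 0.5,"twist": 0},
    {"linear": [-3,-6,46],"claw": 0.5,"twist": 0},
    {"linear": [-12,-25,60],"claw": 0.5,"twist": 0},
    {"linear": [-27,-56,60],"claw": 0.5,"twist": 0},
    {"linear": [-43,-90,60],"claw": 0.5,"twist": 0},
    {"linear": [-60,-125,60],"claw": 0.5,"twist": 0},
    {"linear": [-76,-160,60],"claw": 0.5,"twist": 0},
    {"linear": [-92,-193,60],"claw": 0.5,"twist": 0},
    {"linear": [-103,-216,60],"claw": 0.5,"twist": 0},
    {"linear": [-108,-227,60],"claw": 0.5,"twist": 0},
    {"linear": [-109,-228,60],"claw": 0.5,"twist": 0}
  ],
  "squeeze": 60
}}

```text
clock: 15.05
position: [0.4834, 0.015, 0.1181]
ee_rot: [0.0, 0.983, 0.186, 0.0]
contact_force: [-0.1, 1.5, -5.2]
width: 0.0527
gripper_force: 65.2
```

```bash
python3 tins.py
python3 - <<'E'
import cv2
cv2.imwrite('pics/w6.png',cv2.resize(cv2.imread('pics/w_last.png'),(800,600)))
E
```

```text
[0.48429423 0.01615708 0.11808797] 21.411911173230678
[  4. 148.] 435 mean [464.3 223.9] circ [array([462.9, 229.8]), np.float64(21.9)]
[258. 172.] 1987 mean [515.5  28.5] circ [array([503.5,  23.9]), np.float64(40.6)]
[259. 278.] 10248 mean [4.447e+02 2.000e-01] circ [array([441.2,  -1.3]), np.float64(47.0)]
```

View pics/w6.png

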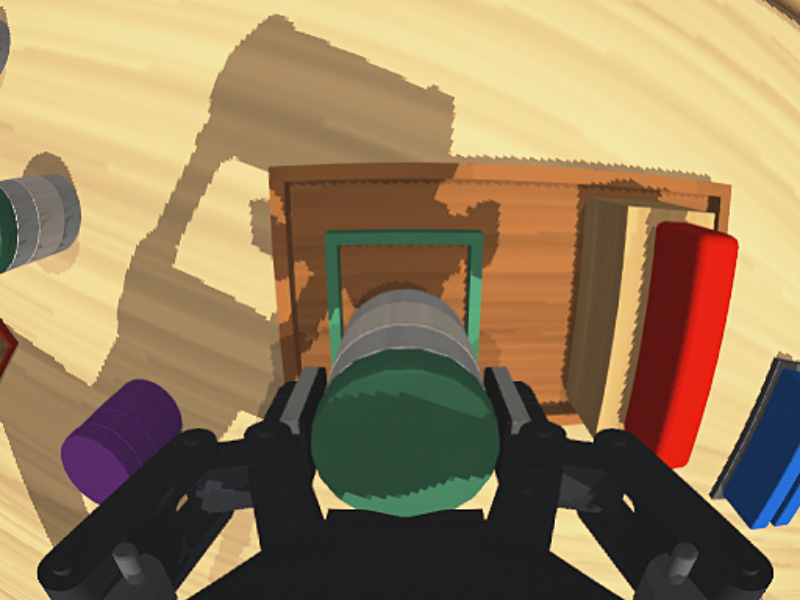

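The frame's far corners, at (326,233) and (483,233), straddle the tin, which is centred near u=405. I'll check numerically and lower it.

Run:
```python
from h import *
s=sensors.get_state();m=eyes.camera_model('wrist');print(s['position'])
f=lambda u,v:((u+.5)*.64-.5,(v+.5)*.64-.5)
a=at_z(m,*f(326,232),.02,True);b=at_z(m,*f(484,232),.02,True);y=np.radians(21.6)
print(a,b,np.linalg.norm(a-b),'centre',(a+b)[:2]/2-.04*np.array([np.cos(y),np.sin(y)]))
```

```text
[0.4850629  0.01703693 0.11804617]
[0.50827574 0.06827743 0.02      ] [ 0.53735197 -0.0056948   0.02      ] 0.07948156045128685 centre [0.48562279 0.01656633]
```

Everything agrees within 1 mm, so I'll lower it.

Emit:
{"api": "drive_tool", "payload": {
  "deltas": [
    {"linear": [0,0,-8],"claw": 0.5,"twist": 0},
    {"linear": [0,0,-22],"claw": 0.5,"twist": 0},
    {"linear": [0,0,-36],"claw": 0.5,"twist": 0},
    {"linear": [0,0,-46],"claw": 0.5,"twist": 0},
    {"linear": [0,0,-53],"claw": 0.5,"twist": 0},
    {"linear": [0,0,-57],"claw": 0.5,"twist": 0},
    {"linear": [0,0,-57],"claw": 0.5,"twist": 0},
    {"linear": [0,0,-57],"claw": 0.5,"twist": 0}
  ]
}}

```text
clock: 15.82
position: [0.4848, 0.0174, 0.0603]
ee_rot: [0.0, 0.982, 0.187, 0.0]
contact_force: [0.7, 0.7, -5.0]
width: 0.0526
gripper_force: 65.2
```

Emit:
{"api": "drive_tool", "payload": {
  "deltas": [
    {"linear": [0,0,-1],"claw": 0.5,"twist": 0},
    {"linear": [0,0,-2],"claw": 0.5,"twist": 0},
    {"linear": [0,0,-3],"claw": 0.5,"twist": 0},
    {"linear": [0,0,-3],"claw": 0.5,"twist": 0}
  ]
}}

```text
clock: 16.15
position: [0.4844, 0.0169, 0.0575]
ee_rot: [0.0, 0.982, 0.187, 0.0]
contact_force: [-0.2, -0.0, -4.9]
width: 0.0527
gripper_force: 65.2
```

Emit:
{"api": "drive_tool", "payload": {
  "deltas": [
    {"linear": [0,0,-0.7],"claw": 0.5,"twist": 0},
    {"linear": [0,0,-1.4],"claw": 0.5,"twist": 0},
    {"linear": [0,0,-2],"claw": 0.5,"twist": 0},
    {"linear": [0,0,-2],"claw": 0.5,"twist": 0},
    {"linear": [0,0,-2],"claw": 0.5,"twist": 0}
  ]
}}

```text
clock: 16.57
position: [0.4845, 0.0169, 0.0568]
ee_rot: [0.0, 0.982, 0.187, 0.0]
contact_force: [-3.8, -0.1, 7.5]
width: 0.0526
gripper_force: 66.7
```

It is on the floor. I'll release, lift, and look.

Emit:
{"api": "drive_tool", "payload": {
  "deltas": [
    {"linear": [0,0,0.5],"claw": 0.6,"twist": 0},
    {"linear": [0,0,0.5],"claw": 0.75,"twist": 0},
    {"linear": [0,0,0.5],"claw": 1,"twist": 0},
    {"linear": [0,0,0.5],"claw": 1,"twist": 0},
    {"linear": [0,0,10],"claw": 1,"twist": 0},
    {"linear": [0,0,35],"claw": 1,"twist": 0},
    {"linear": [0,0,65],"claw": 1,"twist": 0},
    {"linear": [0,0,95],"claw": 1,"twist": 0},
    {"linear": [0,0,120],"claw": 1,"twist": 0},
    {"linear": [-20,0,145],"claw": 1,"twist": 0},
    {"linear": [-45,0,165],"claw": 1,"twist": 0},
    {"linear": [-70,0,180],"claw": 1,"twist": 0}
  ]
}}

```text
clock: 17.57
position: [0.4146, 0.0169, 0.2379]
ee_rot: [0.001, 0.982, 0.187, 0.002]
contact_force: [0.2, -0.3, 0.4]
width: 0.0856
gripper_force: 0.0
```

Emit:
{"api": "drive_tool", "payload": {
  "deltas": [
    {"linear": [-10,-5,10],"claw": 1,"twist": 0},
    {"linear": [-15,-10,15],"claw": 1,"twist": 0},
    {"linear": [-15,-10,15],"claw": 1,"twist": 0},
    {"linear": [-15,-10,15],"claw": 1,"twist": 0}
  ]
}}

```text
clock: 17.9
position: [0.4002, 0.0065, 0.2503]
ee_rot: [0.0, 0.982, 0.186, 0.001]
contact_force: [-0.2, -0.1, -1.0]
width: 0.0857
gripper_force: 0.0
```

```bash
python3 tins.py
python3 - <<'E'
from h import *
for i in range(2): s=sensors.get_state(); im,m=snap('wrist','w7.png')
y=np.radians(21.6);Rt=np.array([[np.cos(y),np.sin(y)],[-np.sin(y),np.cos(y)]])
hsv=cv2.cvtColor(im,cv2.COLOR_RGB2HSV)
k=cv2.inRange(hsv,(60,90,30),(90,255,255));n,l,st,c=cv2.connectedComponentsWithStats(k)
for i in range(1,n):
    if st[i,4]>150:
        w=np.array([at_z(m,u,v,.083,True)[:2] for v,u in np.argwhere(l==i)])
        print('tin@.083 in pocket mm',((Rt@(w.mean(0)-[.4845,.017]))*1000).round(1),st[i,4])
k=cv2.inRange(hsv,(0,150,40),(6,255,255))|cv2.inRange(hsv,(174,150,40),(180,255,255))
n,l,st,c=cv2.connectedComponentsWithStats(k);i=1+np.argmax(st[1:,4])
w=np.array([Rt@(at_z(m,u,v,.1,True)[:2]-[.5301,-.0978])*1000 for v,u in np.argwhere(l==i)],np.float32)
print('scraper',w.min(0),w.max(0),cv2.minAreaRect(w))
cv2.imwrite('pics/w7b.png',cv2.resize(im[:,:,::-1],(800,600)))
E
```

```text
[0.40019038 0.00666352 0.24980416] 21.508247454533176
[79. 60.] 1397 mean [454.1 249.6] circ [array([454.4, 250.3]), np.float64(29.8)]
[279.  98.] 3313 mean [482.7  16.6] circ [array([481.5,  18.9]), np.float64(46.9)]
tin@.083 in pocket mm [ 55.7 222. ] 1401
tin@.083 in pocket mm [-1.6  0.3] 3228
scraper [-54.81886  -10.625941] [52.710407 25.260792] ((-1.0600929260253906, 7.301518440246582), (107.50541687011719, 35.817649841308594), 0.23601534962654114)
```

View pics/w7b.png

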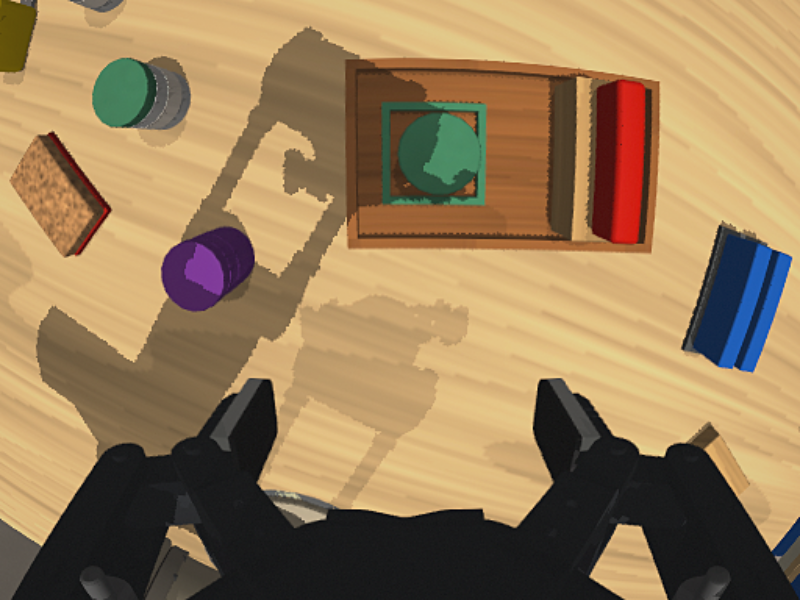

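The tin is in the pocket, upright and about 1.6 mm off centre. The scraper is home, about 1 mm off along the slot and aligned. Nothing is touched, so I'm handing in.

```bash
python3 -c "
from rig import manip
print(manip.sign_off())"
```

```text
the job is handed in; nothing more can be done
None
```

I handed the job in at about 18 s with the full tin (about 5.5 N when lifted) upright in the pocket, the scraper fully home in the slot, and the two other tins standing on the bench; one read about 1.6 N, and the third I left unlifted.

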